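Make up a sampling kit and a microscopy kit in their fitted trays

ROBOT

A 6-joint arm with a two-finger parallel gripper is mounted at the origin on a cart in front of the work surface, level with it; the furniture and walls round the work are solid. World frame = base frame: x ahead of the robot, y to its left, z up, the work surface at z = 0. Lengths are in m, angles in rad, forces in N, time in s.
With the tool pointing down it reaches from about 0.325 to 0.875 m from the base axis. Payload 4.4 kg.
Tool frame: the origin (TCP) lies at the very end of the fingers, on their centre line; the grasp point (between the pads) lies env.tcp_to_grasp behind it (env.tcp_to_grasp is the distance from the TCP to the grasp point, in m); z points along the fingers, y is the line along which they close (so a half turn about z gives the same grasp; the last joint's range is limited). The gripper opens to 85 mm and grips with 20 to 120 N. Pads are 22 mm wide; open, the fingers measure 114 mm over their backs; the gripper's body (76 mm by 85 mm) begins 54 mm behind the grasp point. The pads swing forward as they close: fully open they stand 13 mm farther back than shut.
Start: joints at [-1.454, 0.207, 1.542, -0, 1.393, -0.15], TCP at [0.152, -0.555, 0.231] pointing down, gripper open.
Joint ranges: [-2.73, 2.73], [-0.86, 2.22], [0.23, 2.46], [-1.11, 4.25], [0.08, 2.63], [-2.82, 2.82]. Speed limits (rad/s): [2.79, 2.79, 3.14, 3.14, 3.14, 3.14].

INTERFACE

Orientations are given as a rotation vector (axis times angle).
In Python, from cell import monitor, capture, env, nets gives the robot as it stands.
- The arm moves only by the shell command python3 -m inch 'ROWS'. ROWS is JSON, a list of rows, each a list of 3 entries, a list of its own where there are three numbers: the shift along the world's x, y, z in units of 30 mm (1.0 is 30 mm), then the turn, a rotation vector about the world's x, y, z in units of 6 degrees (1.0 is 6 degrees), then the closure, from 0 (fully open) to 1 (shut). In form: [[[dx, dy, dz], [wx, wy, wz], fingers], ...]. A call has exactly 8 rows; each row shifts and turns the commanded pose from where the row before left it; what a row does not reach is not made up. A row lasts 1/8 s, in which the tool goes at most 62.5 mm and 10.7 degrees, less where a joint would pass 70% of its speed; a pose out of reach is approached as far as the arm can. A call is refused whole if a number of a shift passes 1 or a number of a turn 1, either way. A call with a gripper value outside its range is refused whole. The fingers move at their own pace and stop on an object; the grip force is fixed at half the most. Time passes only in rows, so rows that do not move let the fingers close, or fill a call up. It gives the time, the measured TCP pose, the force, the opening and the grip force at its end, in the units of the state.
- monitor.state(): the state, without advancing time (a new reading comes with each control period).
- capture(name): name is "scene" or "side" or "wrist"; returns a dict with "color" (384x512x3 uint8, blue, green, red), "vertical_fov" (degrees; the focal length in pixels is half the picture's height over the tangent of half this angle, whatever the lens; pixels are square), "cx", "cy" (the principal point, pixels), "R" (3x3) and "t" (3): a world point X has camera coordinates R X + t. Camera axes: x right, y down, z forward; pixel columns grow to the right and rows downward; lengths in m; the calibration is good to about 2 mm. The wrist camera is an equidistant fisheye: a pixel r from the principal point sees the ray r / f radians off the axis. A picture is of the moment at which its call begins. There is no depth.
- env.hand_in(): hands the job in; it is judged then, once.
Trained networks look in a picture, given as the dict that the camera call returned (one of the last four; its "shot" number tells which), for a name from the list of things; names that differ only in an ending like _2 or _b are one class to them, and where a whole thing is asked for, a point or a joint stands for the part that bears it (a point fixed in the world has none). Each returns a list of dicts, best first, with "score" (0 to 1); they miss things now and then, are a little off and sometimes report something else, mostly with a low value. They report only what shows in the picture. A call takes as long as a camera call. They do not tell look-alikes from the thing itself.
- nets.search_frame(picture, thing): "position" ([column, row] as shares, 0 to 1, of the picture: columns of its width, rows of its height, amid what is visible of it).
The state is a dict: "time": time; "joint_positions": joint angles; "joint_velocities": joint speeds; "joint_torque": joint torques, N m; "tool_pos": TCP position; "tool_rot": TCP orientation; "wrist_force": force on the tool from outside, world axes, zero at the start; "torque": the same for the moment, N m; "finger_gap": finger opening in m; "grasp_force": force on a finger pad.
Only numpy, scipy, OpenCV 4.12 (cv2) and the standard library are available. Lean on these libraries where they do the work, as an engineer would, in place of code of your own. Each camera call takes 0.05 s, during which the arm holds its last target. There are 200 camera calls.

TASK

Make up today's two kits from the stock in the middle of the desk. The sampling kit, in the tray with the big round pocket, gets the small jar (the narrower, taller one, with the yellow lid) and one vial; the microscopy kit, in the tray with the long channel, gets the small carton of cover glasses lying flat in the square seat at its middle, the forceps lying in the channel across the top of the carton, and the other vial. Everything must sit right down in its pocket, vials and jar standing up and never tipped over; leave the wider sample cup and the roll of labels where they are.

Things in the scene. Friction and masses are not known exactly. Their poses are not given: they have to be found in the camera images.
- vial_a: screw-cap glass vial with a white cap, standing: 17 mm across, 51 mm tall, cap from 40 to 51 mm up; origin at the centre of its underside, z up its axis. Alike with vial_b: either may go in either tray. Weighs 10 to 20 g
- vial_b: the second screw-cap glass vial with a white cap, the same in every way as vial_a: 17 mm across, 51 mm tall; origin at the centre of its underside, z up its axis
- jar: small round clear jar with a yellow lid, standing: lid 61 mm across from 46 to 55 mm up, the body below it tapers to about 51 mm at the foot; origin at the centre of its underside, z up its axis. About 30 g
- carton: small red carton (cover glasses) with a white band, lying flat: 36 mm along its x, 34 mm along its y, 18 mm thick; origin at the centre of its underside, z up. About 40 g
- forceps: steel forceps lying flat: 129 mm long along its y, 12 mm wide along its x at the middle, 9 mm thick; origin at the middle of its length, on its underside, z up. About 18 g
- sampling_tray: fixed grey plastic kit tray with a dark rigid insert, 162 (x) by 102 mm (y), insert top 32 mm, thin rim 35 mm above the desk; origin at the centre of its underside, z up. A round pocket 67 mm wide at x=-32, y=0 mm takes the jar; a round hole 27 mm wide at x=+47, y=0 mm takes a vial; both have flat floors 6 mm above the desk
- microscopy_tray: fixed grey kit tray, dark insert, 170 (x) by 142 mm (y), top 32, rim 35 mm high; origin at the centre of its underside, z up. At the centre a seat 46x46 for the carton, floor z=4; both y sides of it finger wells 46 wide, out to y=+-62, floor z=10. Forceps channel along x through the centre, 24 wide, x=-74 to 74, floor z=24, 2 over the seated carton. Vial hole 27 wide at x=52.5, y=40, floor z=6
- cup: clear sample cup with a white lid, wider and lower than the jar: 69 mm across, 45 mm tall, standing among the stock; belongs to neither kit; origin at the centre of its underside, z up
- label_roll: roll of blank white labels lying flat on the left, beyond the trays, 66 mm across, 26 mm tall; belongs to neither kit; origin at the centre of its underside, z up
There are look-alikes about, which are no part of the job. Several things look just like the carton: the one meant starts nearest to the robot's base.

How it is judged:
At the end, for the whole second after the job is handed in: A vial stands in each tray's hole (8 mm), the jar in the round pocket (12 mm), the carton lies in the square seat (9 mm), the forceps lie in the channel over it (14 mm along, 10 mm across, 0.2 rad); each is down on its floor within 3 mm, upright or flat within 0.12 rad, released and at rest (((x of vial_a in the frame of sampling_tray between 0.039 and 0.055 m and y of vial_a in the frame of sampling_tray between -0.008 and 0.008 m and z of vial_a in the frame of sampling_tray between 0.003 and 0.009 m and angle between each of vial_a, vial_b's own z axis and vertical below 0.12 rad and x of vial_b in the frame of microscopy_tray between 0.0445 and 0.0605 m and y of vial_b in the frame of microscopy_tray between 0.032 and 0.048 m and z of vial_b in the frame of microscopy_tray between 0.003 and 0.009 m) or (x of vial_b in the frame of sampling_tray between 0.039 and 0.055 m and y of vial_b in the frame of sampling_tray between -0.008 and 0.008 m and z of vial_b in the frame of sampling_tray between 0.003 and 0.009 m and angle between each of vial_b, vial_a's own z axis and vertical below 0.12 rad and x of vial_a in the frame of microscopy_tray between 0.0445 and 0.0605 m and y of vial_a in the frame of microscopy_tray between 0.032 and 0.048 m and z of vial_a in the frame of microscopy_tray between 0.003 and 0.009 m)) and x of jar in the frame of sampling_tray between -0.044 and -0.02 m and y of jar in the frame of sampling_tray between -0.012 and 0.012 m and z of jar in the frame of sampling_tray between 0.003 and 0.009 m and angle between each of jar, carton, forceps's own z axis and vertical below 0.12 rad and x of carton in the frame of microscopy_tray between -0.009 and 0.009 m and y of carton in the frame of microscopy_tray between -0.009 and 0.009 m and z of carton in the frame of microscopy_tray between 0.001 and 0.007 m and x of forceps in the frame of microscopy_tray between -0.014 and 0.014 m and y of forceps in the frame of microscopy_tray between -0.01 and 0.01 m and z of forceps in the frame of microscopy_tray between 0.021 and 0.027 m and angle between the y axis of forceps and the x axis of microscopy_tray, either way round below 0.2 rad and linear speed of each of vial_a, vial_b, jar, carton, forceps below 0.02 m/s); the robot touches nothing.
It fails at once if a vial or the jar is tipped over (angle between any of vial_a, vial_b, jar's own z axis and vertical above 0.8 rad).
It fails at once if the sample cup or the roll of labels is moved out of its place (20 mm) (distance of any of cup, label_roll from where it was at the start of the episode above 0.02 m).
It also fails if it takes over 120 s, if anything falls off the work surface, if the arm or the gripper's body presses on something with over 40 N, if the wrist force passes 120 N, or if a joint passes its speed limit or range.

## Working session

There is one attempt and no reset: what is moved stays moved. The work goes in short steps, Python scripts to look and compute and a shell command to move; the robot and the scene stay as the last step left them, time stands still between calls to the robot, and variables do not carry over. Pictures are saved under pics/ and viewed, at most 17 in all, crops included, and the job is handed in when it is done.

```bash
ls; mkdir -p pics; cat > h.py <<'E'
import numpy as np, cv2
from cell import monitor, capture, env, nets
def f(p): return p["color"].shape[0]/2/np.tan(np.radians(p["vertical_fov"])/2)
def ray(p,u,v,fish=False):
    R=np.array(p["R"]);t=np.array(p["t"]);x=(u-p["cx"])/f(p);y=(v-p["cy"])/f(p)
    if fish:
        r=np.hypot(x,y)+1e-12; d=np.array([x/r*np.sin(r),y/r*np.sin(r),np.cos(r)])
    else: d=np.array([x,y,1.])
    return -R.T@t, R.T@d
def at(p,u,v,z,fish=False):
    c,d=ray(p,u,v,fish); return c+d*(z-c[2])/d[2]
def proj(p,X,fish=False):
    c=np.array(p["R"])@np.array(X)+np.array(p["t"])
    if fish:
        r=np.hypot(c[0],c[1]);th=np.arctan2(r,c[2]);return np.array([p["cx"]+f(p)*th*c[0]/r,p["cy"]+f(p)*th*c[1]/r])
    return np.array([p["cx"]+f(p)*c[0]/c[2],p["cy"]+f(p)*c[1]/c[2]])
Z=dict(vial_a=.025,jar=.028,carton=.009,forceps=.005,sampling_tray=.02,microscopy_tray=.02,cup=.022,label_roll=.013)
def find(p,fish=False):
    for k,z in Z.items():
        for r in nets.search_frame(p,k):
            if r["score"]<.2: continue
            u,v=r["position"][0]*512,r["position"][1]*384
            print(k,round(r["score"],2),(round(u),round(v)),at(p,u,v,z,fish)[:2].round(3))
E
python3 - <<'E'
from h import *
print(monitor.state(),env.tcp_to_grasp)
for n in("scene","side","wrist"):
    p=capture(n);cv2.imwrite(f"pics/{n}0.png",p["color"]);print(n,-np.array(p["R"]).T@p["t"],p["vertical_fov"]);find(p,n=="wrist")
a=cv2.imread("pics/scene0.png");cv2.imwrite("pics/scene0b.png",cv2.resize(a,(800,600)))
E
```

```text
pics
{'time': 0.0, 'joint_positions': array([-1.45350162e+00,  2.07459290e-01,  1.54298198e+00,  3.89517796e-06,
        1.39350182e+00, -1.50494229e-01]), 'joint_velocities': array([ 9.58123825e-04, -8.87671300e-04, -5.19997994e-04, -6.62708906e-04,
       -1.61665204e-03,  1.73339569e-05]), 'joint_torque': array([-3.08121271e-03, -3.83040011e+01, -2.91598088e+01, -4.20163769e-04,
        1.05500780e-02, -6.28000009e-06]), 'tool_pos': array([ 0.15204709, -0.55373314,  0.23009017]), 'tool_rot': array([-3.11114502e+00, -4.19071349e-01, -6.72547497e-05]), 'wrist_force': array([ 0.24848778, -0.7324099 , -0.3786866 ]), 'torque': array([-0.0103734 ,  0.04039053,  0.02997337]), 'grasp_force': 0.0, 'finger_gap': 0.08521946429214361} 0.0187
scene [-0.09071227 -0.69581713  0.46407428] 57.85222122743324
vial_a 0.52 (204, 194) [0.455 0.103]
vial_a 0.51 (232, 189) [0.547 0.082]
jar 0.42 (297, 203) [ 0.622 -0.122]
carton 0.59 (244, 218) [ 0.466 -0.067]
forceps 0.56 (259, 210) [ 0.537 -0.05 ]
sampling_tray 0.82 (317, 248) [ 0.489 -0.298]
microscopy_tray 0.71 (164, 175) [0.445 0.327]
cup 0.7 (254, 179) [0.662 0.107]
label_roll 0.67 (238, 169) [0.696 0.23 ]
label_roll 0.26 (205, 197) [0.459 0.108]
side [ 0.34211472 -0.70691492  0.72372585] 50.491075337144466
jar 0.63 (291, 208) [ 0.645 -0.07 ]
carton 0.84 (214, 232) [ 0.452 -0.078]
carton 0.72 (319, 267) [ 0.647 -0.24 ]
forceps 0.41 (246, 221) [ 0.536 -0.06 ]
sampling_tray 0.82 (259, 302) [ 0.494 -0.292]
microscopy_tray 0.88 (184, 129) [0.458 0.345]
cup 0.69 (273, 167) [0.656 0.095]
cup 0.63 (215, 234) [ 0.45  -0.095]
label_roll 0.93 (265, 145) [0.675 0.211]
wrist [ 0.23547774 -0.53187722  0.37395076] 65.70646984690485
```

View pics/scene0b.png

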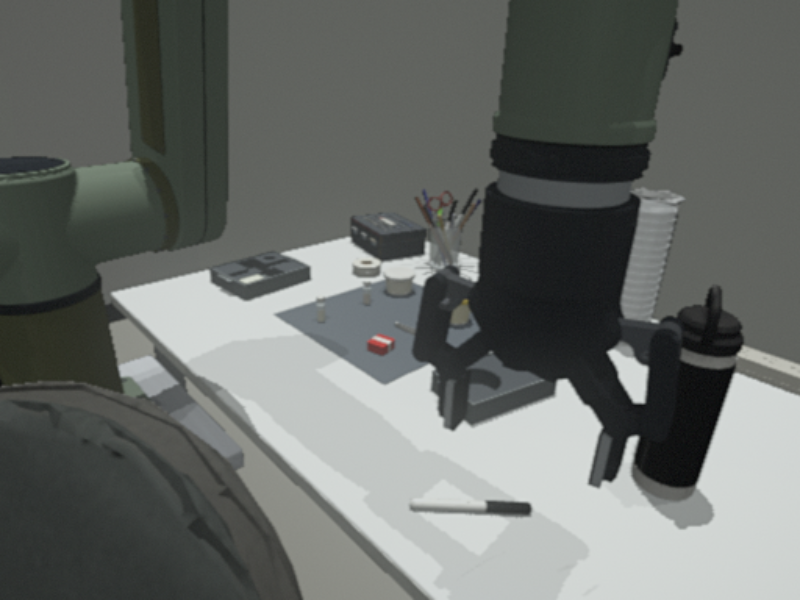

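View pics/side0.png

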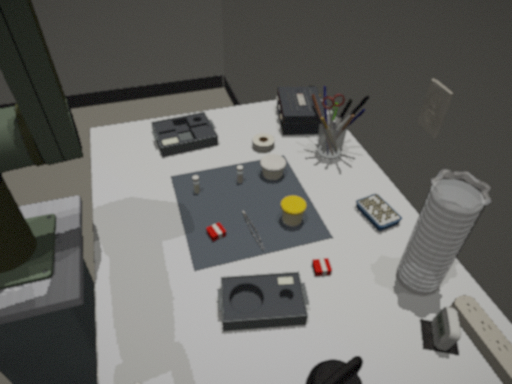

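```bash
cat > look.py <<'E'
import sys
from h import *
n=sys.argv[1];c=sys.argv[2] if len(sys.argv)>2 else "wrist"
p=capture(c);cv2.imwrite(f"pics/{n}.png",p["color"])
import pickle;pickle.dump(p,open(f"pics/{n}.pkl","wb"))
print(n,(-np.array(p["R"]).T@p["t"]).round(3),monitor.state()["tool_pos"].round(3));find(p,c=="wrist")
E
r='[[0.52,0.53,0.25],[0,0,-0.16],0]'
python3 -m inch '[[[0.9,0.9,0.5],[0,0,-0.32],0],[[0.9,0.9,0.5],[0,0,-0.32],0],[[0.9,0.9,0.5],[0,0,-0.32],0],[[0.9,0.9,0.5],[0,0,-0.32],0],[[0.9,0.9,0.5],[0,0,-0.32],0],[[0.9,0.9,0.5],[0,0,-0.32],0],[[0.9,0.9,0.5],[0,0,-0.32],0],[[0.9,0.9,0.5],[0,0,-0.32],0]]'
python3 -m inch '[[[1,1,0],[0,0,0],0],[[0,0.3,0],[0,0,0],0],[[0,0,0],[0,0,0],0],[[0,0,0],[0,0,0],0],[[0,0,0],[0,0,0],0],[[0,0,0],[0,0,0],0],[[0,0,0],[0,0,0],0],[[0,0,0],[0,0,0],0]]'
python3 look.py w1
python3 -m inch '[[[0,1,0],[0,0,0],0],[[0,1,0],[0,0,0],0],[[0,1,0],[0,0,0],0],[[0,1,0],[0,0,0],0],[[0,1,0],[0,0,0],0],[[0,1,0],[0,0,0],0],[[0,1,0],[0,0,0],0],[[0,1,0],[0,0,0],0]]'
python3 -m inch '[[[0,1,0],[0,0,0],0],[[0,1,0],[0,0,0],0],[[0,0,0],[0,0,0],0],[[0,0,0],[0,0,0],0],[[0,0,0],[0,0,0],0],[[0,0,0],[0,0,0],0],[[0,0,0],[0,0,0],0],[[0,0,0],[0,0,0],0]]'
python3 look.py w2
python3 -m inch '[[[0,1,0],[0,0,0],0],[[0,1,0],[0,0,0],0],[[0,1,0],[0,0,0],0],[[0,1,0],[0,0,0],0],[[0,1,0],[0,0,0],0],[[0,1,0],[0,0,0],0],[[0,1,0],[0,0,0],0],[[0,1,0],[0,0,0],0]]'
python3 -m inch '[[[0,1,0],[0,0,0],0],[[0,1,0],[0,0,0],0],[[0,0,0],[0,0,0],0],[[0,0,0],[0,0,0],0],[[0,0,0],[0,0,0],0],[[0,0,0],[0,0,0],0],[[0,0,0],[0,0,0],0],[[0,0,0],[0,0,0],0]]'
python3 look.py w3
python3 -c "
from h import *
print(np.radians(60),monitor.state())
cv2.imwrite('pics/m.png',cv2.hconcat([cv2.imread(f'pics/w{i}.png')[:, :] for i in (1,3)])[:, :])
a=cv2.imread('pics/m.png');cv2.imwrite('pics/m.png',cv2.resize(a,(800,300)))"
```

```text
time: 2.35
tool_pos: [0.3689, -0.3375, 0.3519]
tool_rot: [3.141, -0.002, 0.0]
wrist_force: [0.5, 0.5, 0.0]
finger_gap: 0.0853
grasp_force: 0.0
time: 3.35
tool_pos: [0.3981, -0.2996, 0.3512]
tool_rot: [-3.142, 0.001, 0.0]
wrist_force: [0.6, 0.8, -0.8]
finger_gap: 0.085
grasp_force: 0.0
w1 [ 0.484 -0.299  0.494] [ 0.398 -0.3    0.351]
vial_a 0.69 (47, 133) [0.441 0.082]
vial_a 0.64 (35, 70) [0.565 0.101]
jar 0.87 (118, 11) [ 0.64  -0.082]
carton 0.7 (121, 116) [ 0.459 -0.075]
carton 0.52 (214, 1) [ 0.643 -0.241]
sampling_tray 0.67 (241, 83) [ 0.503 -0.283]
cup 0.74 (37, 24) [0.656 0.101]
label_roll 0.71 (5, 30) [0.672 0.202]
time: 4.8
tool_pos: [0.398, -0.0585, 0.3514]
tool_rot: [3.141, -0.001, 0.001]
wrist_force: [0.1, -0.5, 0.8]
finger_gap: 0.0854
grasp_force: 0.0
time: 5.8
tool_pos: [0.3982, 0.0003, 0.3513]
tool_rot: [3.142, -0.001, 0.0]
wrist_force: [-0.3, -0.1, 0.6]
finger_gap: 0.0855
grasp_force: 0.0
w2 [0.485 0.    0.494] [0.398 0.    0.351]
vial_a 0.55 (191, 48) [0.562 0.093]
vial_a 0.47 (202, 122) [0.442 0.078]
jar 0.9 (305, 3) [ 0.636 -0.084]
carton 0.8 (391, 9) [ 0.653 -0.24
[... 1053 characters left out ...]
 {'time': 8.7, 'joint_positions': array([ 4.72901626e-01, -2.67728890e-02,  1.55008906e+00,  4.53694700e-06,
        1.61834819e+00,  2.04389688e+00]), 'joint_velocities': array([-0.00095095, -0.00141612,  0.00124316,  0.00023317,  0.00124866,
       -0.00116351]), 'joint_torque': array([-4.75842564e-03, -2.97610438e+01, -3.09392023e+01, -3.22912138e-04,
        8.18903809e-04, -5.43794761e-05]), 'tool_pos': array([0.39811802, 0.30051409, 0.35125516]), 'tool_rot': array([ 3.14156401e+00, -3.12126828e-04, -1.03504051e-04]), 'wrist_force': array([0.39880801, 0.75075539, 0.21252925]), 'torque': array([-0.01630344, -0.02107849,  0.02500499]), 'grasp_force': 0.0, 'finger_gap': 0.0856052161923296}
```

View pics/m.png

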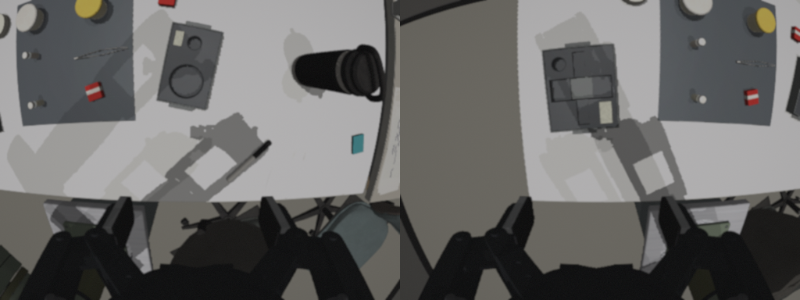

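View pics/w2.png

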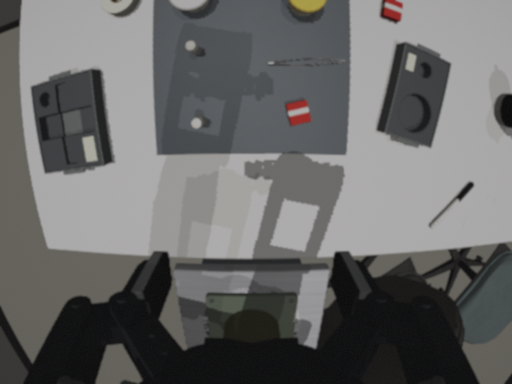

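```bash
cat > fit.py <<'E'
from h import *
import pickle
from scipy.optimize import minimize
def circ(c,r,z,n=40): 
    a=np.linspace(0,2*np.pi,n);return np.c_[c[0]+r*np.cos(a),c[1]+r*np.sin(a),z+0*a]
def rect(x0,x1,y0,y1,z): return np.array([[x0,y0,z],[x1,y0,z],[x1,y1,z],[x0,y1,z],[x0,y0,z]])
def T(q,P):
    c,s=np.cos(q[2]),np.sin(q[2]);P=np.atleast_2d(P);return np.c_[q[0]+c*P[:,0]-s*P[:,1],q[1]+s*P[:,0]+c*P[:,1],P[:,2]]
def px(p,q,P): return np.array([proj(p,X,True) for X in T(q,P)])
feat={"s":[circ((-.032,0),.0335,.032),circ((.047,0),.0135,.032),rect(-.081,.081,-.051,.051,.035)],
 "m":[circ((.0525,.04),.0135,.032),rect(-.023,.023,-.062,.062,.032),rect(-.074,.074,-.012,.012,.032),rect(-.085,.085,-.071,.071,.035)]}
if __name__=="__main__":
  out=[]
  for n,k,q0,th,pt in(("w1","s",[.503,-.283,-.15],95,None),("w3","m",[.458,.325,.1],95,None)):
    p=pickle.load(open(f"pics/{n}.pkl","rb"));g=cv2.cvtColor(p["color"],cv2.COLOR_BGR2GRAY)
    c=px(p,[*q0[:2],0],[[0,0,.03]])[0]
    m=(g<th).astype(np.uint8);H=np.zeros_like(m);cv2.circle(H,tuple(int(v) for v in c),72,1,-1);m&=H
    m=cv2.morphologyEx(m,cv2.MORPH_OPEN,np.ones((9,9)))
    cs,_=cv2.findContours(m,cv2.RETR_EXTERNAL,cv2.CHAIN_APPROX_NONE);hull=cv2.convexHull(max(cs,key=cv2.contourArea))
    S=8;M=np.zeros((384*2,512*2),np.uint8);cv2.fillPoly(M,[(hull*2)],1)
    b=feat[k][-1][:4];box=np.r_[b,b*[1,1,0]]
    def cost(q):
        h=cv2.convexHull((px(p,q,box)*2).astype(np.float32));A=np.zeros_like(M);cv2.fillPoly(A,[(h*16).astype(np.int32)],1,shift=4)
        return -(A&M).sum()/(A|M).sum()
    best=min((minimize(cost,[q0[0],q0[1],y],method="Nelder-Mead",options=dict(initial_simplex=np.array([q0[0],q0[1],y])+np.array([[0,0,0],[.01,0,0],[0,.01,0],[0,0,.1]]))) for y in(-.2,-.05,.05,.2)),key=lambda r:r.fun)
    print(n,k,best.x.round(4),best.fun)
    z=5;u,v=(c-40).astype(int);u0,v0=int(c[0]-40),int(c[1]-56)
    u0,v0=max(u0,0),max(v0,0);I=cv2.resize(p["color"][v0:v0+112,u0:u0+80],None,fx=z,fy=z,interpolation=cv2.INTER_CUBIC);I=cv2.convertScaleAbs(I,alpha=1.6)
    for F in feat[k]: cv2.polylines(I,[((px(p,best.x,F)-[u0,v0]+.5)*z).astype(np.int32)],False,(0,255,0),1)
    out.append(I)
  cv2.imwrite("pics/trays.png",cv2.hconcat(out))
  # stock
  p=pickle.load(open("pics/w2.pkl","rb"));hsv=cv2.cvtColor(p["color"],cv2.COLOR_BGR2HSV)
  def blobs(m,name,z,amin=8):
    n,l,s,c=cv2.connectedComponentsWithStats(m.astype(np.uint8))
    for i in range(1,n):
      if s[i,4]>amin:
        ys,xs=np.where(l==i);r=cv2.minAreaRect(np.array([at(p,a,b,z,True)[:2]*1000 for a,b in zip(xs,ys)],np.float32))
        print(name,c[i].round(1),s[i,4],at(p,*c[i],z,True)[:2].round(4),[np.round(t,1) for t in r])
  B,G,R=[p["color"][...,i].astype(int) for i in range(3)]
  blobs((R>G+70)&(R>B+70)&(abs(G-B)<50),"red",.018);blobs((R>B+70)&(G>B+60),"yel",.055)
  I=cv2.resize(p["color"][0:160,150:350],None,fx=4,fy=4-.3,interpolation=cv2.INTER_CUBIC);cv2.imwrite("pics/stock.png",I)
E
python3 fit.py
```

```text
w1 s [ 0.5852 -0.2008 -0.4778] 0.0
w3 m [0.5613 0.1717 0.1667] 0.0
red [394.1   2.4] 55 [ 0.6635 -0.2424] [array([ 664.4, -240.9]), array([31.5,  7.8]), np.float64(80.0)]
red [391.7  13.7] 120 [ 0.6409 -0.2367] [array([ 640.9, -237.1]), array([31.4, 13.8]), np.float64(80.8)]
red [296.2 104.9] 120 [ 0.4691 -0.0716] [array([469.1, -71.8]), array([ 9.6, 32.5]), np.float64(14.3)]
red [299.7 118.8] 164 [ 0.4468 -0.0777] [array([446.7, -77.8]), array([13.2, 32.6]), np.float64(14.2)]
yel [308.    4.1] 294 [ 0.6258 -0.0829] [array([624.6, -83.3]), array([16.7, 52.7]), np.float64(4.9)]fit.py:24: RuntimeWarning: overflow encountered in scalar negative
  return -(A&M).sum()/(A|M).sum()
```

View pics/trays.png

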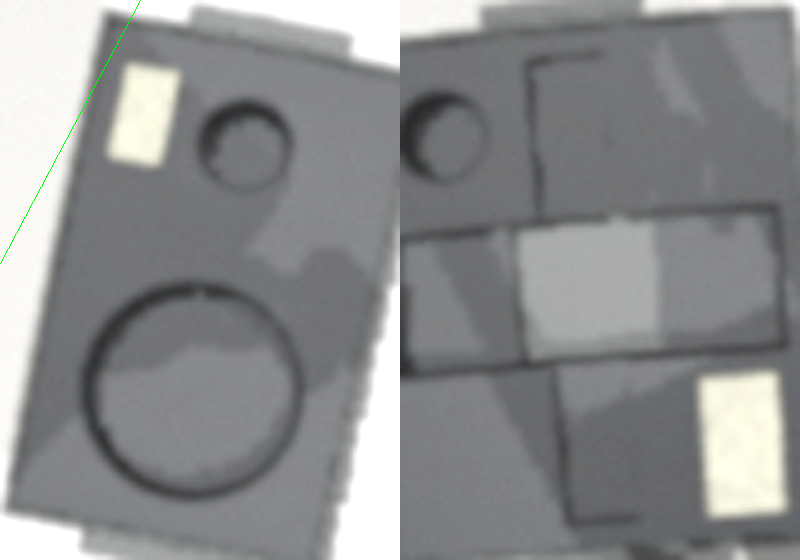

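View pics/stock.png

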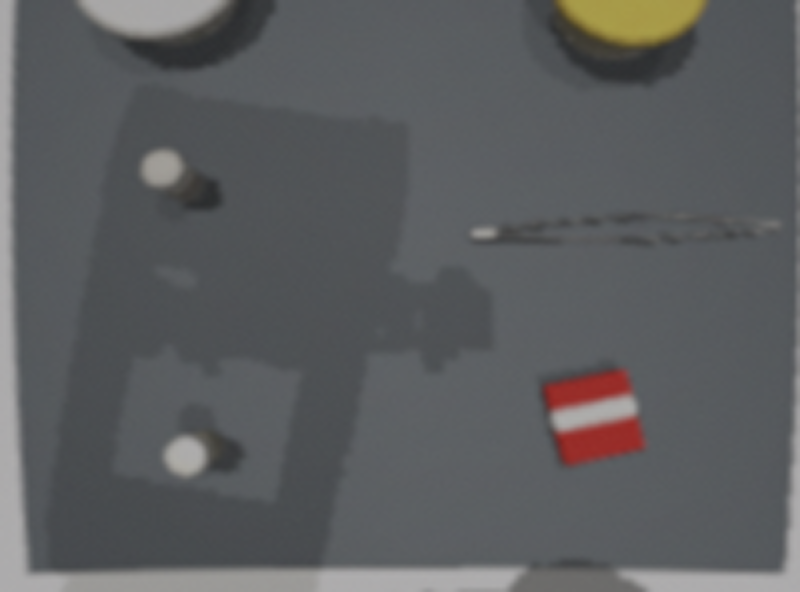

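```bash
cat > pts.py <<'E'
from fit import *
P={n:pickle.load(open(f"pics/{n}.pkl","rb")) for n in("w1","w2","w3")}
def off(n,q): 
    c=px(P[n],[*q,0],[[0,0,.03]])[0]; return max(int(c[0]-40),0),max(int(c[1]-56),0)
def cr(n,q,u,v,z): o=off(n,q); return at(P[n],o[0]+u/5-.4,o[1]+v/5-.4,z,True)[:2]
q=(.503,-.283)
a=cr("w1",q,192.5,391,.032);b=cr("w1",q,245,146,.032)
d=b-a;print("S pocket",a,"hole",b,"dist",np.linalg.norm(d),"yaw",np.arctan2(d[1],d[0]))
q=(.458,.325)
h=cr("w3",q,40.5,138,.032);e1=cr("w3",q,163,58,.032);e2=cr("w3",q,204,520,.032)
d=e1-e2;y=np.arctan2(d[1],d[0]);print("M hole",h,"ends",e1,e2,"len",np.linalg.norm(d),"yaw",y,"mid",(e1+e2)/2)
r1=cr("w3",q,377,207,.032);r2=cr("w3",q,387,345,.032);print("well corner mid",(r1+r2)/2)
R=np.array([[np.cos(y),-np.sin(y)],[np.sin(y),np.cos(y)]])
print("centre from hole",h-R@[.0525,.04],"from wells",(r1+r2)/2+R@[0,.062])
s=lambda u,v,z:at(P["w2"],150+u/4-.4,v/3.7-.4,z,True)[:2].round(4)
print("vials",s(162,169,.051),s(186,456,.051),"carton",s(594,418,.018),"forceps",s(472,234,.006),s(780,224,.006))
E
python3 pts.py
```

```text
S pocket [ 0.47012616 -0.27976253] hole [ 0.54655315 -0.29585281] dist 0.07810237589640151 yaw -0.2075011372900155
M hole [0.50530426 0.3743871 ] ends [0.52921558 0.33651433] [0.38357364 0.32514463] len 0.14608505427344687 yaw 0.07790812052156651 mid [0.45639461 0.33082948]
well corner mid [0.46106309 0.26961744]
centre from hole [0.45607668 0.3304224 ] from wells [0.45623767 0.33142937]
vials [0.5616 0.0898] [0.4434 0.0826] carton [ 0.4567 -0.0748] forceps [ 0.537  -0.0262] [ 0.5486 -0.1539]
```

```bash

python3 -m inch '[[[0.2,-1,-0.4],[0,0,0.3],0],[[0.2,-1,-0.4],[0,0,0.3],0],[[0.2,-1,-0.4],[0,0,0.3],0],[[0.2,-1,-0.4],[0,0,0.3],0],[[0.2,-1,-0.4],[0,0,0.3],0],[[0.2,-1,-0.4],[0,0,0.3],0],[[0.2,-1,-0.4],[0,0,0.3],0],[[0.2,-1,-0.4],[0,0,0.3],0]]'
python3 -m inch '[[[0.07,-0.9,-0.8],[0,0,0.1],0],[[0.07,-0.9,-0.8],[0,0,0],0],[[0.07,-0.9,-0.8],[0,0,0],0],[[0.07,-0.9,-0.8],[0,0,0],0],[[0.07,-0.9,-0.8],[0,0,0],0],[[0,0,-0.6],[0,0,0],0],[[0,0,-0.6],[0,0,0],0],[[0,0,-0.6],[0,0,0],0]]'
python3 -m inch '[[[0,0,0],[0,0,0],0],[[0,0,0],[0,0,0],0],[[0,0,0],[0,0,0],0],[[0,0,0],[0,0,0],0],[[0,0,0],[0,0,0],0],[[0,0,0],[0,0,0],0],[[0,0,0],[0,0,0],0],[[0,0,0],[0,0,0],0]]'
python3 look.py w4
```

```text
time: 9.7
tool_pos: [0.4463, 0.0595, 0.255]
tool_rot: [3.117, 0.395, 0.001]
wrist_force: [-0.3, 0.4, 0.3]
finger_gap: 0.0855
grasp_force: 0.0
time: 10.7
tool_pos: [0.4568, -0.0747, 0.0808]
tool_rot: [3.115, 0.409, 0.0]
wrist_force: [0.2, 0.5, 0.0]
finger_gap: 0.0856
grasp_force: 0.0
time: 11.7
tool_pos: [0.4566, -0.0745, 0.0812]
tool_rot: [-3.115, -0.41, 0.0]
wrist_force: [-1.4, 1.0, -0.1]
finger_gap: 0.0853
grasp_force: 0.0
w4 [ 0.54  -0.052  0.224] [ 0.457 -0.075  0.081]
vial_a 0.86 (69, 31) [0.562 0.093]
vial_a 0.63 (59, 184) [0.441 0.083]
jar 0.69 (332, 3) [ 0.617 -0.087]
carton 0.96 (490, 51) [ 0.654 -0.242]
carton 0.89 (252, 210) [ 0.456 -0.076]
forceps 0.73 (291, 100) [ 0.544 -0.081]
sampling_tray 0.56 (468, 225) [ 0.495 -0.274]
```

View pics/w4.png

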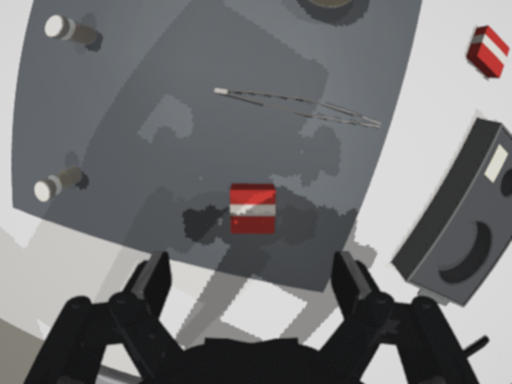

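```bash

python3 -m inch '[[[0,0,-0.8],[0,0,0],0],[[0,0,-0.8],[0,0,0],0],[[0,0,-0.5],[0,0,0],0],[[0,0,-0.36],[0,0,0],0],[[0,0,0],[0,0,0],0],[[0,0,0],[0,0,0],1],[[0,0,0],[0,0,0],1],[[0,0,0],[0,0,0],1]]'
python3 -m inch '[[[0,0,0],[0,0,0],1],[[0,0,0],[0,0,0],1],[[0,0,0],[0,0,0],1],[[0,0,0.5],[0,0,0],1],[[0,0,0.8],[0,0,0],1],[[0,0,0.9],[0,0,0],1],[[0,0,0.9],[0,0,0],1],[[0,0,0.9],[0,0,0],1]]'
```

```text
time: 13.15
tool_pos: [0.4572, -0.0747, 0.0082]
tool_rot: [3.114, 0.41, 0.002]
wrist_force: [-6.7, 3.0, 40.8]
finger_gap: 0.0323
grasp_force: 54.7
time: 14.15
tool_pos: [0.4562, -0.0743, 0.1288]
tool_rot: [-3.115, -0.41, 0.0]
wrist_force: [0.1, -0.1, -0.9]
finger_gap: 0.0323
grasp_force: 59.6
```

```bash

python3 -m inch '[[[0,0.9,0],[0,0,-0.22],1],[[0,1,0],[0,0,-0.22],1],[[0,1,0],[0,0,-0.22],1],[[0,1,0],[0,0,-0.22],1],[[0,1,0],[0,0,-0.22],1],[[0,1,0],[0,0,-0.22],1],[[0,1,0],[0,0,-0.22],1],[[0,1,0],[0,0,-0.22],1]]'
python3 -m inch '[[[0,1,0],[0,0,0],1],[[0,1,0],[0,0,0],1],[[0,1,0],[0,0,0],1],[[0,1,0],[0,0,0],1],[[0,1,0],[0,0,0],1],[[0,0.6,0],[0,0,0],1],[[0,0,0],[0,0,0],1],[[0,0,-1],[0,0,0],1]]'
python3 -m inch '[[[0,0,-0.5],[0,0,0],1],[[0,0,-0.1],[0,0,0],1],[[0,0,0],[0,0,0],1],[[0,0,0],[0,0,0],1],[[0,0,0],[0,0,0],1],[[0,0,0],[0,0,0],1],[[0,0,0],[0,0,0],1],[[0,0,0],[0,0,0],1]]'
python3 look.py w5
```

```text
time: 15.15
tool_pos: [0.4562, 0.1634, 0.128]
tool_rot: [3.139, 0.12, 0.0]
wrist_force: [-0.1, -0.9, -0.6]
finger_gap: 0.0326
grasp_force: 59.7
time: 16.15
tool_pos: [0.4591, 0.331, 0.1]
tool_rot: [-3.137, -0.121, -0.01]
wrist_force: [0.3, -0.3, -0.8]
finger_gap: 0.0323
grasp_force: 59.7
time: 17.15
tool_pos: [0.4566, 0.3305, 0.0795]
tool_rot: [-3.139, -0.121, -0.0]
wrist_force: [-0.2, -0.3, -0.3]
finger_gap: 0.0321
grasp_force: 59.7
w5 [0.543 0.337 0.222] [0.457 0.33  0.079]
vial_a 0.72 (504, 121) [0.558 0.118]
vial_a 0.69 (498, 241) [0.444 0.078]
carton 0.67 (248, 254) [0.416 0.33 ]
microscopy_tray 0.92 (251, 174) [0.488 0.333]
cup 0.82 (503, 22) [0.648 0.126]
label_roll 0.58 (503, 120) [0.56  0.107]
```

View pics/w5.png

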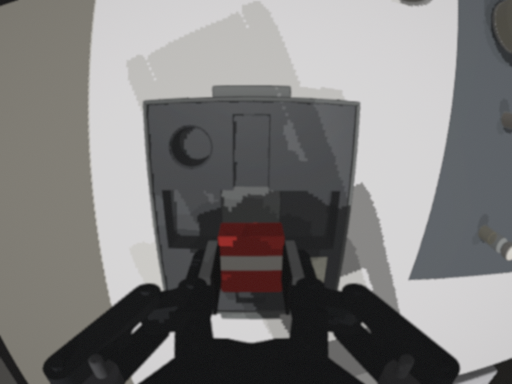

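```bash

python3 -m inch '[[[0,0,-0.7],[0,0,0],1],[[0,0,-0.6],[0,0,0],1],[[0,0,-0.4],[0,0,0],1],[[0,0,-0.2],[0,0,0],1],[[0,0,-0.1],[0,0,0],1],[[0,0,-0.1],[0,0,0],1],[[0,0,0],[0,0,0],1],[[0,0,0],[0,0,0],1]]'
python3 - <<'E'
from h import *;import pickle
p=pickle.load(open("pics/w5.pkl","rb"))
print(at(p,191,145.5,.032,True),at(p,251,257,.09,True))
E
```

```text
time: 18.6
tool_pos: [0.4569, 0.3307, 0.0169]
tool_rot: [-3.139, -0.121, -0.001]
wrist_force: [-1.2, 0.3, 0.1]
finger_gap: 0.0321
grasp_force: 59.7
[0.50728502 0.37389823 0.032     ] [0.46260747 0.33098748 0.09      ]
```

```bash

python3 -m inch '[[[0,0,-0.08],[0,0,0],1],[[0,0,-0.06],[0,0,0],1],[[0,0,0],[0,0,0],1],[[0,0,0],[0,0,0],1],[[0,0,0],[0,0,0],0.4],[[0,0,0],[0,0,0],0.4],[[0,0,0],[0,0,0],0.4],[[0,0,0],[0,0,0],0.4]]'
python3 -m inch '[[[0,0,0.5],[0,0,0],0.4],[[0,0,0.8],[0,0,0],0.4],[[0,0,0.9],[0,0,0],0.4],[[0,0,0.9],[0,0,0],0.4],[[0,0,0],[0,0,0],0.4],[[0,0,0],[0,0,0],0.4],[[0,0,0],[0,0,0],0.4],[[0,0,0],[0,0,0],0.4]]'
python3 look.py w6
```

```text
time: 19.6
tool_pos: [0.4566, 0.3305, 0.0122]
tool_rot: [3.139, 0.121, -0.0]
wrist_force: [0.1, -0.8, 1.0]
finger_gap: 0.0512
grasp_force: 0.0
time: 20.6
tool_pos: [0.4559, 0.3301, 0.1041]
tool_rot: [3.138, 0.121, -0.003]
wrist_force: [-0.4, 0.5, -0.6]
finger_gap: 0.0512
grasp_force: 0.0
w6 [0.542 0.337 0.247] [0.456 0.33  0.104]
vial_a 0.72 (496, 116) [0.562 0.105]
vial_a 0.71 (485, 233) [0.441 0.075]
carton 0.67 (249, 199) [0.455 0.332]
carton 0.36 (484, 232) [0.434 0.059]
sampling_tray 0.55 (486, 233) [0.438 0.069]
microscopy_tray 0.95 (249, 175) [0.479 0.334]
cup 0.89 (495, 28) [0.649 0.113]
label_roll 0.72 (400, 2) [0.641 0.219]
label_roll 0.24 (497, 26) [0.656 0.101]
```

View pics/w6.png

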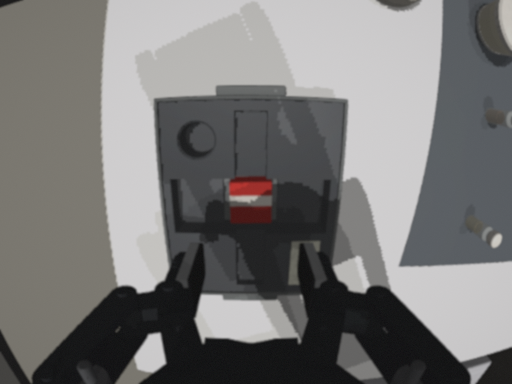

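```bash

python3 -m inch '[[[-0.05,-0.92,0],[0,0,0],0.6],[[-0.05,-0.92,0],[0,0,0],0.6],[[-0.05,-0.92,0],[0,0,0],0.6],[[-0.05,-0.92,0],[0,0,0],0.6],[[-0.05,-0.92,0],[0,0,0],0.6],[[-0.05,-0.92,0],[0,0,0],0.6],[[-0.05,-0.92,0],[0,0,0],0.6],[[-0.05,-0.92,0],[0,0,0],0.6]]'
python3 -m inch '[[[-0.05,-0.92,0],[0,0,0],0.6],[[0,0,0],[0,0,0],0.6],[[0,0,0],[0,0,0],0.6],[[0,0,0],[0,0,0],0.6],[[0,0,0],[0,0,0],0.6],[[0,0,0],[0,0,0],0.6],[[0,0,0],[0,0,0],0.6],[[0,0,0],[0,0,0],0.6]]'
python3 look.py w7
python3 -c "
from h import *
a=cv2.imread('pics/w7.png');cv2.imwrite('pics/w7c.png',cv2.resize(a[150:384,130:400],None,fx=2,fy=2))"
```

```text
time: 22.05
tool_pos: [0.4447, 0.1088, 0.1055]
tool_rot: [3.139, 0.121, 0.001]
wrist_force: [-0.4, 0.7, -0.4]
finger_gap: 0.0339
grasp_force: 0.0
time: 23.05
tool_pos: [0.4432, 0.0822, 0.1053]
tool_rot: [-3.139, -0.121, -0.0]
wrist_force: [0.2, 0.1, 0.5]
finger_gap: 0.0344
grasp_force: 0.0
w7 [0.529 0.089 0.248] [0.443 0.082 0.105]
vial_a 0.78 (252, 207) [0.441 0.081]
vial_a 0.56 (251, 49) [0.563 0.092]
carton 0.69 (15, 166) [0.458 0.331]
forceps 0.57 (396, 104) [ 0.538 -0.037]
sampling_tray 0.74 (505, 214) [ 0.449 -0.206]
microscopy_tray 0.61 (39, 178) [0.45  0.288]
```

View pics/w7c.png

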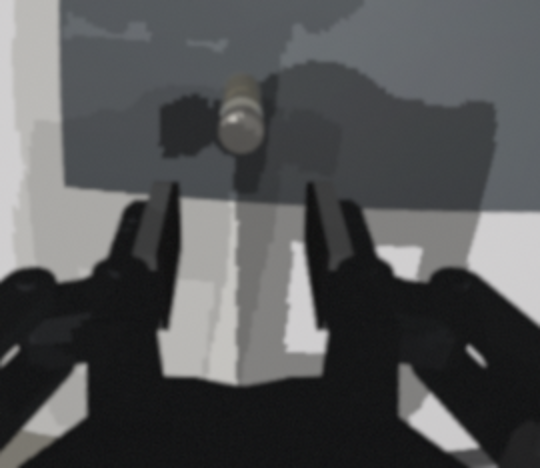

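```bash

python3 -m inch '[[[0,0,-0.7],[0,0,0],0.6],[[0,0,-0.7],[0,0,0],0.6],[[0,0,-0.6],[0,0,0],0.6],[[0,0,-0.27],[0,0,0],0.6],[[0,0,0],[0,0,0],0.6],[[0,0,0],[0,0,0],1],[[0,0,0],[0,0,0],1],[[0,0,0],[0,0,0],1]]'
python3 -m inch '[[[0,0,0],[0,0,0],1],[[0,0,0.2],[0,0,0],1],[[0,0,0.5],[0,0,0],1],[[0,0,0.8],[0,0,0],1],[[0,0,0.9],[0,0,0],1],[[0,0,0],[0,0,0],1],[[0,0,0],[0,0,0],1],[[0,0,0],[0,0,0],1]]'
```

```text
time: 24.5
tool_pos: [0.4441, 0.0821, 0.0381]
tool_rot: [3.139, 0.121, 0.003]
wrist_force: [0.6, -0.3, 4.0]
finger_gap: 0.0138
grasp_force: 58.6
time: 25.5
tool_pos: [0.442, 0.0821, 0.108]
tool_rot: [-3.139, -0.121, 0.004]
wrist_force: [-0.1, -0.3, 0.0]
finger_gap: 0.0136
grasp_force: 58.5
```

```bash

python3 -m inch '[[[0.2,0.8,0],[0,0,0],1],[[0.2,0.9,0],[0,0,0],1],[[0.2,0.9,0],[0,0,0],1],[[0.2,0.9,0],[0,0,0],1],[[0.2,0.9,0],[0,0,0],1],[[0.2,0.9,0],[0,0,0],1],[[0.2,0.9,0],[0,0,0],1],[[0.2,0.9,0],[0,0,0],1]]'
python3 -m inch '[[[0.2,0.9,0],[0,0,0],1],[[0.2,0.9,0],[0,0,0],1],[[0.1,0.83,0],[0,0,0],1],[[0,0,0],[0,0,0],1],[[0,0,0],[0,0,0],1],[[0,0,0],[0,0,0],1],[[0,0,-0.5],[0,0,0],1],[[0,0,0],[0,0,0],1]]'
python3 look.py w8
python3 -c "
from h import *
a=cv2.imread('pics/w8.png');cv2.imwrite('pics/w8c.png',cv2.resize(a[110:384,130:400],None,fx=2,fy=2))"
```

```text
time: 26.5
tool_pos: [0.4904, 0.2956, 0.1076]
tool_rot: [3.138, 0.121, -0.004]
wrist_force: [0.3, -0.2, -0.3]
finger_gap: 0.0141
grasp_force: 58.6
time: 27.5
tool_pos: [0.5046, 0.3727, 0.0919]
tool_rot: [3.137, 0.12, -0.006]
wrist_force: [0.1, 0.3, 0.2]
finger_gap: 0.0138
grasp_force: 58.6
w8 [0.591 0.38  0.234] [0.505 0.373 0.093]
vial_a 0.68 (253, 253) [0.467 0.368]
vial_a 0.39 (509, 167) [0.565 0.124]
carton 0.6 (301, 258) [0.455 0.324]
carton 0.4 (441, 31) [0.671 0.224]
forceps 0.6 (305, 214) [0.497 0.326]
microscopy_tray 0.97 (305, 212) [0.504 0.33 ]
cup 0.38 (509, 81) [0.646 0.143]
cup 0.24 (304, 256) [0.466 0.325]
label_roll 0.74 (443, 34) [0.668 0.224]
```

View pics/w8c.png

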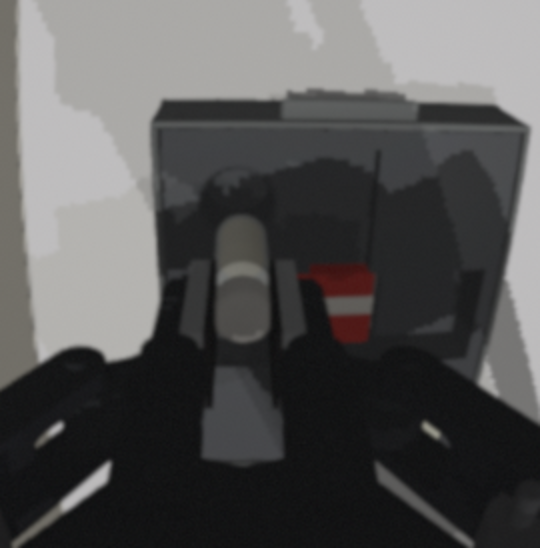

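```bash

python3 -m inch '[[[0,0,-0.5],[0,0,0],1],[[0,0,-0.5],[0,0,0],1],[[0,0,-0.3],[0,0,0],1],[[0,0,-0.2],[0,0,0],1],[[0,0,-0.1],[0,0,0],1],[[0,0,0],[0,0,0],1],[[0,0,0],[0,0,0],1],[[0,0,0],[0,0,0],1]]'
```

```text
time: 28.95
tool_pos: [0.5065, 0.3742, 0.0467]
tool_rot: [-3.139, -0.121, -0.001]
wrist_force: [-0.4, -0.2, -0.5]
finger_gap: 0.0141
grasp_force: 58.6
```

```bash

python3 -m inch '[[[0,0,-0.07],[0,0,0],1],[[0,0,0],[0,0,0],1],[[0,0,0],[0,0,0],1],[[0,0,0],[0,0,0],0.6],[[0,0,0],[0,0,0],0.6],[[0,0,0],[0,0,0],0.6],[[0,0,0],[0,0,0],0.6],[[0,0,0],[0,0,0],0.6]]'
python3 -m inch '[[[0,0,0.4],[0,0,0],0.6],[[0,0,0.8],[0,0,0],0.6],[[0,0,0.8],[0,0,0],0.6],[[0.2,-0.9,0],[0,0,0],0.6],[[0.2,-0.9,0],[0,0,0],0.6],[[0.2,-0.9,0],[0,0,0],0.6],[[0.2,-0.9,0],[0,0,0],0.6],[[0.2,-0.9,0],[0,0,0],0.6]]'
python3 -m inch '[[[0.2,-0.9,0],[0,0,0],0.6],[[0.2,-0.9,0],[0,0,0],0.6],[[0.2,-0.9,0],[0,0,0],0.6],[[0.2,-0.9,0],[0,0,0],0.6],[[0.07,-0.9,0],[0,0,0],0.6],[[0,-0.45,0],[0,0,0],0.6],[[0,0,0],[0,0,0],0.6],[[0,0,0],[0,0,0],0.6]]'
python3 look.py w9
python3 -c "
from h import *
a=cv2.imread('pics/w9.png')
b=cv2.hconcat([cv2.resize(a[0:384,0:150],None,fx=1.5,fy=1.5),cv2.resize(a[100:356,130:390],None,fx=2.0,fy=2.25)]);cv2.imwrite('pics/w9c.png',b);print(b.shape)"
```

```text
time: 29.95
tool_pos: [0.5061, 0.374, 0.0441]
tool_rot: [-3.139, -0.121, 0.0]
wrist_force: [0.7, -0.2, -0.1]
finger_gap: 0.0341
grasp_force: 0.0
time: 30.95
tool_pos: [0.5367, 0.2383, 0.1053]
tool_rot: [-3.139, -0.121, -0.002]
wrist_force: [0.3, -0.2, -0.4]
finger_gap: 0.0346
grasp_force: 0.0
time: 31.95
tool_pos: [0.5622, 0.0913, 0.1043]
tool_rot: [-3.139, -0.122, -0.0]
wrist_force: [-0.1, 0.6, -0.4]
finger_gap: 0.0343
grasp_force: 0.0
w9 [0.648 0.098 0.247] [0.562 0.091 0.104]
vial_a 0.8 (250, 209) [0.559 0.092]
vial_a 0.61 (461, 128) [ 0.648 -0.09 ]
jar 0.76 (464, 130) [ 0.647 -0.091]
carton 0.91 (37, 272) [0.447 0.34 ]
carton 0.41 (110, 66) [0.67  0.219]
forceps 0.83 (413, 226) [ 0.543 -0.073]
sampling_tray 0.82 (499, 286) [ 0.467 -0.244]
cup 0.6 (256, 85) [0.656 0.095]
label_roll 0.69 (100, 64) [0.672 0.226]
label_roll 0.44 (414, 227) [ 0.545 -0.07 ]
(576, 745, 3)
```

View pics/w9c.png

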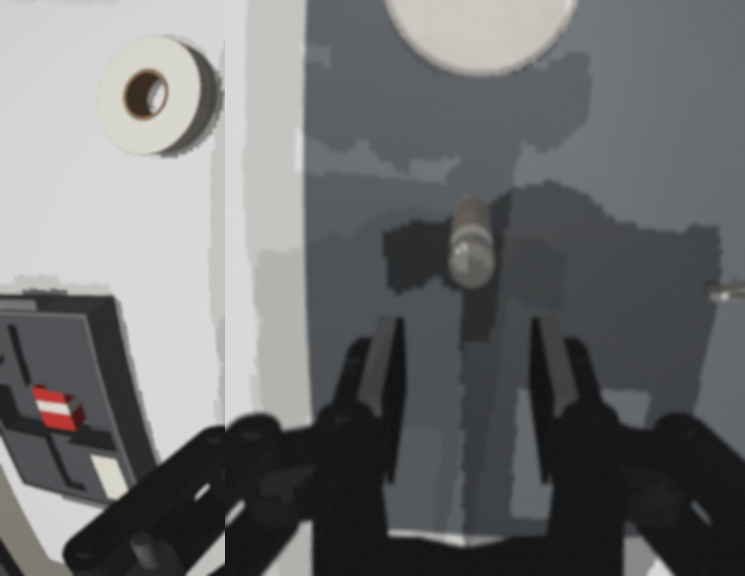

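```bash

python3 -m inch '[[[0,0,-0.7],[0,0,0],0.6],[[0,0,-0.7],[0,0,0],0.6],[[0,0,-0.6],[0,0,0],0.6],[[0,0,-0.25],[0,0,0],0.6],[[0,0,0],[0,0,0],0.6],[[0,0,0],[0,0,0],1],[[0,0,0],[0,0,0],1],[[0,0,0],[0,0,0],1]]'
python3 -m inch '[[[0,0,0],[0,0,0],1],[[0,0,0.2],[0,0,0],1],[[0,0,0.5],[0,0,0],1],[[0,0,0.8],[0,0,0],1],[[0,0,0.8],[0,0,0],1],[[0,-0.5,0],[0,0,0],1],[[0,-0.9,0],[0,0,0],1],[[0,-0.9,0],[0,0,0],1]]'
python3 - <<'E'
from h import *;import pickle
p=pickle.load(open("pics/w9.pkl","rb"));B,G,R=[p["color"][...,i].astype(int) for i in range(3)]
m=((R>B+50)&(G>B+45)).astype(np.uint8);n,l,s,c=cv2.connectedComponentsWithStats(m)
for i in range(1,n):
    if s[i,4]>80:
        ys,xs=np.where(l==i);P=np.array([at(p,a,b,.055,True)[:2] for a,b in zip(xs,ys)],np.float32);print(c[i],s[i],cv2.minEnclosingCircle(P),cv2.minAreaRect(P*1000))
E
```

```text
time: 33.4
tool_pos: [0.5631, 0.0905, 0.0376]
tool_rot: [3.139, 0.121, 0.003]
wrist_force: [0.0, -0.4, 2.8]
finger_gap: 0.0138
grasp_force: 58.6
time: 34.4
tool_pos: [0.5613, 0.0201, 0.1047]
tool_rot: [3.139, 0.122, -0.003]
wrist_force: [0.3, 0.7, 0.0]
finger_gap: 0.014
grasp_force: 58.6
[471.69670258 134.31178583] [ 446   98   53   74 3063] ((0.6451786160469055, -0.07960131019353867), 0.030788475647568703) ((645.107666015625, -79.92668151855469), (59.518070220947266, 60.842708587646484), 12.773919105529785)
```

```bash

python3 -m inch '[[[-0.05,-0.9,0],[0,0,0],1],[[-0.05,-0.9,0],[0,0,0],1],[[-0.05,-0.9,0],[0,0,0],1],[[-0.05,-0.9,0],[0,0,0],1],[[-0.05,-0.9,0],[0,0,0],1],[[-0.05,-0.9,0],[0,0,0],1],[[-0.05,-0.9,0],[0,0,0],1],[[-0.05,-0.9,0],[0,0,0],1]]'
python3 -m inch '[[[-0.05,-0.9,0],[0,0,0],1],[[-0.05,-0.9,0],[0,0,0],1],[[-0.02,-0.9,0],[0,0,0],1],[[0,-0.7,0],[0,0,0],1],[[0,0,0],[0,0,0],1],[[0,0,-0.3],[0,0,0],1],[[0,0,0],[0,0,0],1],[[0,0,0],[0,0,0],1]]'
python3 look.py w10
python3 -c "
from h import *
a=cv2.imread('pics/w10.png');cv2.imwrite('pics/w10c.png',cv2.resize(a[110:384,130:400],None,fx=2,fy=2))"
```

```text
time: 35.4
tool_pos: [0.5488, -0.1959, 0.1044]
tool_rot: [-3.139, -0.12, 0.003]
wrist_force: [0.4, -0.7, 0.4]
finger_gap: 0.0139
grasp_force: 58.6
time: 36.4
tool_pos: [0.5466, -0.2954, 0.0962]
tool_rot: [-3.139, -0.123, 0.001]
wrist_force: [-1.1, 0.3, -0.2]
finger_gap: 0.0138
grasp_force: 58.6
w10 [ 0.633 -0.289  0.239] [ 0.547 -0.296  0.097]
vial_a 0.64 (249, 251) [ 0.509 -0.297]
jar 0.66 (21, 81) [ 0.646 -0.089]
carton 0.57 (193, 65) [ 0.654 -0.242]
forceps 0.97 (45, 195) [ 0.535 -0.09 ]
sampling_tray 0.59 (242, 212) [ 0.541 -0.289]
```

View pics/w10c.png

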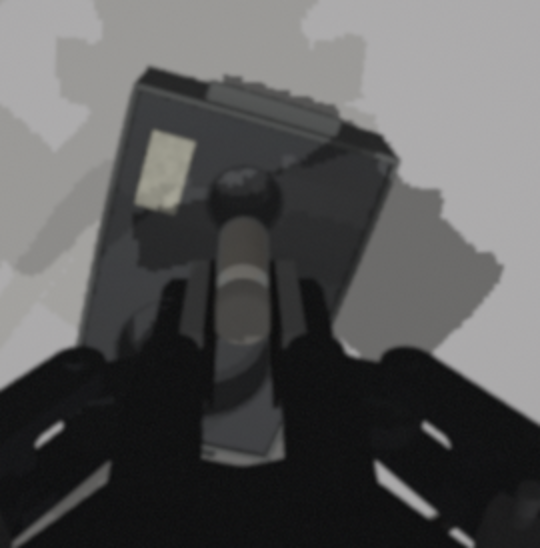

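```bash

python3 -m inch '[[[0,0,-0.5],[0,0,0],1],[[0,0,-0.5],[0,0,0],1],[[0,0,-0.4],[0,0,0],1],[[0,0,-0.2],[0,0,0],1],[[0,0,-0.1],[0,0,0],1],[[0,0,-0.05],[0,0,0],1],[[0,0,0],[0,0,0],1],[[0,0,0],[0,0,0],1]]'
python3 -m inch '[[[0,0,0],[0,0,0],1],[[0,0,0],[0,0,0],1],[[0,0,0],[0,0,0],0.6],[[0,0,0],[0,0,0],0.6],[[0,0,0],[0,0,0],0.6],[[0,0,0],[0,0,0],0.6],[[0,0,0.4],[0,0,0],0.6],[[0,0,0.8],[0,0,0],0.6]]'
python3 -m inch '[[[0,0,0.8],[0,0,0],0],[[0.4,0.9,0],[0,0,0],0],[[0.4,0.9,0],[0,0,0],0],[[0.4,0.9,0],[0,0,0],0],[[0.4,0.9,0],[0,0,0],0],[[0.4,0.9,0],[0,0,0],0],[[0.4,0.9,0],[0,0,0],0],[[0.4,0.9,0],[0,0,0],0]]'
python3 -m inch '[[[0.47,0.9,0],[0,0,0],0],[[0,0,0],[0,0,0],0],[[0,0,0],[0,0,0],0],[[0,0,0],[0,0,0],0],[[0,0,0],[0,0,0],0],[[0,0,0],[0,0,0],0],[[0,0,0],[0,0,0],0],[[0,0,0],[0,0,0],0]]'
python3 - <<'E'
from h import *
p=capture("wrist");B,G,R=[p["color"][...,i].astype(int) for i in range(3)]
m=((R>B+50)&(G>B+45)).astype(np.uint8);n,l,s,c=cv2.connectedComponentsWithStats(m)
for i in range(1,n):
    if s[i,4]>80:
        ys,xs=np.where(l==i);P=np.array([at(p,a,b,.055,True)[:2] for a,b in zip(xs,ys)],np.float32);print(c[i],s[i],cv2.minEnclosingCircle(P))
find(p,True)
E
```

```text
time: 37.85
tool_pos: [0.547, -0.2967, 0.0446]
tool_rot: [3.139, 0.121, 0.001]
wrist_force: [0.6, -0.9, -0.0]
finger_gap: 0.0137
grasp_force: 58.6
time: 38.85
tool_pos: [0.5458, -0.2959, 0.0798]
tool_rot: [-3.138, -0.121, 0.003]
wrist_force: [-0.5, 0.8, 0.2]
finger_gap: 0.0343
grasp_force: 0.0
time: 39.85
tool_pos: [0.6314, -0.1067, 0.1052]
tool_rot: [3.139, 0.121, 0.002]
wrist_force: [-0.1, 0.2, -0.1]
finger_gap: 0.0852
grasp_force: 0.0
time: 40.85
tool_pos: [0.6447, -0.0806, 0.104]
tool_rot: [-3.139, -0.121, 0.0]
wrist_force: [-0.7, -0.5, 0.8]
finger_gap: 0.0856
grasp_force: 0.0
[258.4029734  212.15832029] [ 211  178   84   77 3834] ((0.6467624306678772, -0.0819849967956543), 0.029971588402986526)
vial_a 0.55 (443, 306) [ 0.533 -0.316]
jar 0.92 (254, 214) [ 0.639 -0.083]
jar 0.5 (56, 180) [0.655 0.095]
carton 0.63 (421, 199) [ 0.656 -0.244]
forceps 0.36 (3, 159) [0.666 0.191]
sampling_tray 0.89 (421, 291) [ 0.555 -0.275]
sampling_tray 0.69 (248, 293) [ 0.553 -0.085]
microscopy_tray 0.69 (8, 326) [0.414 0.268]
cup 0.98 (55, 180) [0.652 0.102]
label_roll 0.75 (1, 158) [0.67  0.185]
```

```bash

python3 -m inch '[[[0.04,-0.04,-0.7],[0,0,0],0],[[0,0,-0.7],[0,0,0],0],[[0,0,-0.6],[0,0,0],0],[[0,0,-0.27],[0,0,0],0],[[0,0,0],[0,0,0],0],[[0,0,0],[0,0,0],0],[[0,0,0],[0,0,0],1],[[0,0,0],[0,0,0],1]]'
python3 -m inch '[[[0,0,0],[0,0,0],1],[[0,0,0],[0,0,0],1],[[0,0,0],[0,0,0],1],[[0,0,0.2],[0,0,0],1],[[0,0,0.5],[0,0,0],1],[[0,0,0.8],[0,0,0],1],[[0,0,0.8],[0,0,0],1],[[0,0,0],[0,0,0],1]]'
```

```text
time: 42.3
tool_pos: [0.6474, -0.0822, 0.0381]
tool_rot: [3.138, 0.121, 0.005]
wrist_force: [-0.9, 0.6, 1.1]
finger_gap: 0.0561
grasp_force: 63.5
time: 43.3
tool_pos: [0.6481, -0.0822, 0.1083]
tool_rot: [3.138, 0.121, 0.009]
wrist_force: [-0.4, -0.3, -0.9]
finger_gap: 0.0563
grasp_force: 63.7
```

```bash

python3 -m inch '[[[-0.5,-0.6,0],[0,0,0],1],[[-0.75,-0.85,0],[0,0,0],1],[[-0.75,-0.85,0],[0,0,0],1],[[-0.75,-0.85,0],[0,0,0],1],[[-0.75,-0.85,0],[0,0,0],1],[[-0.75,-0.85,0],[0,0,0],1],[[-0.75,-0.85,0],[0,0,0],1],[[-0.75,-0.85,0],[0,0,0],1]]'
python3 -m inch '[[[-0.12,-0.05,0],[0,0,0],1],[[0,0,0],[0,0,0],1],[[0,0,0],[0,0,0],1],[[0,0,0],[0,0,0],1],[[0,0,0],[0,0,0],1],[[0,0,0],[0,0,0],1],[[0,0,0],[0,0,0],1],[[0,0,0],[0,0,0],1]]'
python3 - <<'E'
from h import *
import pickle
p=capture("wrist");cv2.imwrite("pics/w11.png",p["color"]);pickle.dump(p,open("pics/w11.pkl","wb"));B,G,R=[p["color"][...,i].astype(int) for i in range(3)]
m=((R>B+50)&(G>B+45)).astype(np.uint8);n,l,s,c=cv2.connectedComponentsWithStats(m)
for i in range(1,n):
    if s[i,4]>80:
        ys,xs=np.where(l==i);P=np.array([at(p,a,b,.125,True)[:2] for a,b in zip(xs,ys)],np.float32);print(c[i],s[i],cv2.minEnclosingCircle(P),cv2.minAreaRect(P*1000))
find(p,True)
p=capture("side");cv2.imwrite("pics/s11.png",p["color"])
cv2.imwrite("pics/v11.png",cv2.hconcat([cv2.resize(cv2.imread("pics/w11.png")[100:384,100:400],(400,380)),cv2.resize(p["color"][200:320,200:326],(400,380))]))
E
```

```text
time: 44.3
tool_pos: [0.4704, -0.2787, 0.1033]
tool_rot: [-3.137, -0.12, 0.005]
wrist_force: [0.6, -1.1, -0.1]
finger_gap: 0.0563
grasp_force: 63.7
time: 45.3
tool_pos: [0.4699, -0.2797, 0.105]
tool_rot: [3.139, 0.121, 0.0]
wrist_force: [-0.6, -0.5, -1.1]
finger_gap: 0.0562
grasp_force: 63.7
[231.66588603 235.1537861 ] [ 197  220   77   35 1281] ((0.4903784990310669, -0.2700434923171997), 0.01986490562558174) ((492.4724426269531, -268.6521301269531), (12.028017044067383, 39.3834342956543), 33.60227584838867)
[257.34835886 296.31991247] [ 205  275   99   41 2285] ((0.46174073219299316, -0.2815866470336914), 0.025699499994516373) ((456.4535217285156, -283.3043212890625), (24.084617614746094, 51.02564239501953), 17.997650146484375)
vial_a 0.58 (283, 112) [ 0.545 -0.297]
vial_a 0.51 (19, 117) [ 0.538 -0.059]
vial_a 0.3 (267, 139) [ 0.523 -0.288]
jar 0.72 (251, 261) [ 0.419 -0.283]
carton 0.51 (226, 0) [ 0.633 -0.247]
forceps 0.58 (19, 117) [ 0.536 -0.039]
sampling_tray 0.97 (267, 141) [ 0.522 -0.288]
sampling_tray 0.32 (251, 260) [ 0.415 -0.284]
```

View pics/v11.png

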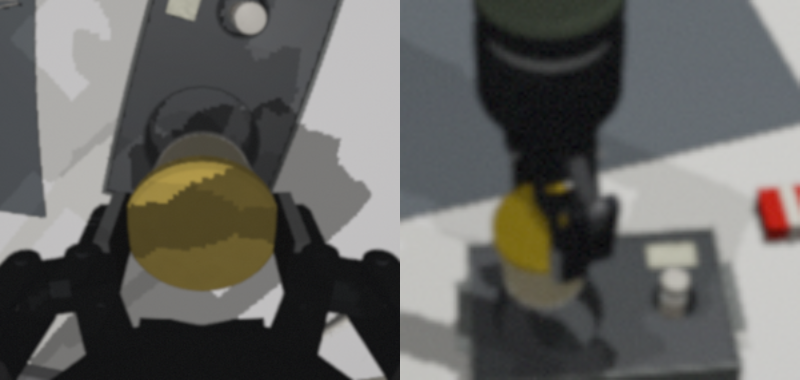

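```bash

python3 -m inch '[[[0,0,-0.5],[0,0,0],1],[[0,0,-0.5],[0,0,0],1],[[0,0,-0.4],[0,0,0],1],[[0,0,-0.2],[0,0,0],1],[[0,0,-0.15],[0,0,0],1],[[0,0,-0.1],[0,0,0],1],[[0,0,-0.1],[0,0,0],1],[[0,0,0],[0,0,0],1]]'
```

```text
time: 46.8
tool_pos: [0.4698, -0.2797, 0.0465]
tool_rot: [-3.139, -0.121, 0.0]
wrist_force: [-0.8, -1.4, -1.1]
finger_gap: 0.0559
grasp_force: 63.7
```

```bash

python3 -m inch '[[[0,0,-0.07],[0,0,0],1],[[0,0,0],[0,0,0],1],[[0,0,0],[0,0,0],0],[[0,0,0],[0,0,0],0],[[0,0,0],[0,0,0],0],[[0,0,0],[0,0,0],0],[[0,0,0.4],[0,0,0],0],[[0,0,0.8],[0,0,0],0]]'
python3 -m inch '[[[0,0,0.8],[0,0,1],0.6],[[0.2,0.4,0],[0,0,1],0.6],[[0.2,0.4,0],[0,0,1],0.6],[[0.2,0.4,0],[0,0,1],0.6],[[0.2,0.4,0],[0,0,1],0.6],[[0.2,0.4,0],[0,0,1],0.6],[[0.2,0.4,0],[0,0,1],0.6],[[0.2,0.4,0],[0,0,1],0.6]]'
python3 -m inch '[[[0.2,0.5,0],[0,0,1],0.6],[[0.2,0.5,0],[0,0,1],0.6],[[0.2,0.5,0],[0,0,1],0.6],[[0.2,0.5,0],[0,0,1],0.6],[[0.2,0.5,0],[0,0,1],0.6],[[0.03,0.5,0],[0,0,1],0.6],[[0,0.5,0],[0,0,1],0.6],[[0,0.03,0],[0,0,0.1],0.6]]'
python3 -m inch '[[[0,0,0],[0,0,0],0.6],[[0,0,0],[0,0,0],0.6],[[0,0,0],[0,0,0],0.6],[[0,0,0],[0,0,0],0.6],[[0,0,0],[0,0,0],0.6],[[0,0,0],[0,0,0],0.6],[[0,0,0],[0,0,0],0.6],[[0,0,0],[0,0,0],0.6]]'
python3 look.py w12
python3 - <<'E'
from h import *
import pickle
p=pickle.load(open("pics/w12.pkl","rb"))
print("expected ends px",proj(p,[.537,-.0262,.005],True),proj(p,[.5486,-.154,.005],True))
g=cv2.cvtColor(p["color"],cv2.COLOR_BGR2GRAY)
# jump map: dark thin structure near expected line (blackhat), print world samples
bh=cv2.morphologyEx(g,cv2.MORPH_BLACKHAT,np.ones((9,9)));th=cv2.morphologyEx(g,cv2.MORPH_TOPHAT,np.ones((9,9)))
e=np.maximum(bh,th)
for y in np.arange(-.16,-.02,.01):
    xs=np.arange(.515,.575,.001);v=[]
    for x in xs:
        u=proj(p,[x,y,.005],True).round().astype(int);v.append(int(e[u[1],u[0]]) if 0<=u[1]<384 and 0<=u[0]<512 else -1)
    v=np.array(v);k=v>25;print(round(y,3),proj(p,[.54,y,.005],True).round(),v.max(),xs[k].round(3)[[0,-1]] if k.any() else None)
E
```

```text
time: 47.8
tool_pos: [0.4691, -0.2791, 0.0803]
tool_rot: [-3.138, -0.121, 0.003]
wrist_force: [0.1, 0.2, 0.1]
finger_gap: 0.0853
grasp_force: 0.0
time: 48.8
tool_pos: [0.5124, -0.1955, 0.1054]
tool_rot: [2.815, 1.392, 0.001]
wrist_force: [-0.4, -0.9, 0.5]
finger_gap: 0.0343
grasp_force: 0.0
time: 49.8
tool_pos: [0.5429, -0.0891, 0.1051]
tool_rot: [2.12, 2.317, 0.0]
wrist_force: [-0.1, 0.0, -0.1]
finger_gap: 0.0344
grasp_force: 0.0
time: 50.8
tool_pos: [0.5427, -0.0898, 0.1044]
tool_rot: [-2.122, -2.317, -0.0]
wrist_force: [0.5, -0.1, -0.1]
finger_gap: 0.0341
grasp_force: 0.0
w12 [ 0.537 -0.005  0.247] [ 0.543 -0.09   0.104]
jar 0.88 (158, 357) [ 0.454 -0.29 ]
carton 0.7 (336, 336) [ 0.657 -0.251]
forceps 0.68 (255, 193) [ 0.548 -0.087]
sampling_tray 0.84 (239, 331) [ 0.545 -0.236]
microscopy_tray 0.66 (240, 331) [ 0.546 -0.236]
cup 0.98 (415, 17) [0.664 0.082]
expected ends px [248.8375168  120.51802597] [249.38121064 259.18283225]
-0.16 [240. 264.] 24 None
-0.15 [241. 255.] 39 [0.515 0.519]
-0.14 [241. 246.] 49 [0.516 0.519]
-0.13 [242. 236.] 17 None
-0.12 [243. 226.] 25 None
-0.11 [244. 216.] 13 None
-0.1 [245. 206.] 11 None
-0.09 [246. 195.] 43 [0.541 0.546]
-0.08 [247. 184.] 12 None
-0.07 [248. 173.] 9 None
-0.06 [249. 161.] 24 None
-0.05 [250. 149.] 25 None
-0.04 [251. 137.] 22 None
-0.03 [252. 125.] 78 [0.536 0.539]
-0.02 [253. 113.] 6 None
```

```bash

python3 -m inch '[[[0.03,0,-0.8],[0,0,0],0.6],[[0,0,-0.8],[0,0,0],0.6],[[0,0,-0.8],[0,0,0],0.6],[[0,0,-0.5],[0,0,0],0.6],[[0,0,-0.2],[0,0,0],0.6],[[0,0,-0.13],[0,0,0],0.6],[[0,0,-0.1],[0,0,0],0.6],[[0,0,0],[0,0,0],0.6]]'
python3 -m inch '[[[0,0,0],[0,0,0],0.6],[[0,0,0],[0,0,0],0.8],[[0,0,0],[0,0,0],1],[[0,0,0],[0,0,0],1],[[0,0,0],[0,0,0],1],[[0,0,0],[0,0,0],1],[[0,0,0],[0,0,0],1],[[0,0,0],[0,0,0],1]]'
```

```text
time: 52.25
tool_pos: [0.5439, -0.0899, 0.0048]
tool_rot: [2.122, 2.316, 0.0]
wrist_force: [0.1, -0.1, -0.3]
finger_gap: 0.0342
grasp_force: 0.0
time: 53.25
tool_pos: [0.5438, -0.0899, 0.0047]
tool_rot: [2.122, 2.316, 0.0]
wrist_force: [-1.5, -0.1, 5.2]
finger_gap: 0.0089
grasp_force: 59.1
```

```bash

python3 -m inch '[[[0,0,0.3],[0,0,0],1],[[0,0,0.7],[0,0,0],1],[[0,0,0.9],[0,0,0],1],[[0,0,0.9],[0,0,0],1],[[0,0,0.6],[0,0,0],1],[[-0.2,0.5,0],[0,0,-0.8],1],[[-0.2,0.8,0],[0,0,-0.9],1],[[-0.2,0.9,0],[0,0,-0.9],1]]'
python3 -m inch '[[[-0.2,0.9,0],[0,0,-1],1],[[-0.2,0.9,0],[0,0,-1],1],[[-0.2,0.9,0],[0,0,-1],1],[[-0.2,0.9,0],[0,0,-1],1],[[-0.2,0.9,0],[0,0,-1],1],[[-0.2,0.9,0],[0,0,-1],1],[[-0.2,0.9,0],[0,0,-1],1],[[-0.2,0.9,0],[0,0,-1],1]]'
python3 -m inch '[[[-0.2,0.9,0],[0,0,-1],1],[[-0.2,0.9,0],[0,0,-1],1],[[-0.2,0.9,0],[0,0,-1],1],[[-0.1,0.9,0],[0,0,-1],1],[[0,0.9,0],[0,0,-0.5],1],[[0,0.13,0],[0,0,0],1],[[0,0,0],[0,0,0],1],[[0,0,0],[0,0,0],1]]'
python3 -m inch '[[[0,0,0],[0,0,0],1],[[0,0,0],[0,0,0],1],[[0,0,0],[0,0,0],1],[[0,0,0],[0,0,0],1],[[0,0,0],[0,0,0],1],[[0,0,0],[0,0,0],1],[[0,0,0],[0,0,0],1],[[0,0,0],[0,0,0],1]]'
python3 - <<'E'
from h import *
import pickle
p=capture("wrist");cv2.imwrite("pics/w13.png",p["color"]);pickle.dump(p,open("pics/w13.pkl","wb"))
s=monitor.state();print(s["tool_pos"],s["tool_rot"],s["finger_gap"])
for r in nets.search_frame(p,"forceps"): print(r)
z=s["tool_pos"][2]
g=cv2.cvtColor(p["color"],cv2.COLOR_BGR2GRAY);th=cv2.morphologyEx(g,cv2.MORPH_TOPHAT,np.ones((11,11)))
# silver body along tool x: brightness profile across for points ahead of TCP
c,q=np.cos(.078),np.sin(.078)
for a in np.arange(.02,.075,.005):
    ls=np.arange(-.015,.0151,.001);v=[]
    for l in ls:
        X=[s["tool_pos"][0]+c*a-q*l,s["tool_pos"][1]+q*a+c*l,z+.003];u=proj(p,X,True).round().astype(int);v.append(int(g[u[1],u[0]]))
    print(round(a,3),v)
E
```

```text
time: 54.25
tool_pos: [0.5252, -0.0233, 0.1063]
tool_rot: [-2.42, -2.002, 0.0]
wrist_force: [0.6, 0.4, -0.1]
finger_gap: 0.0092
grasp_force: 58.6
time: 55.25
tool_pos: [0.477, 0.193, 0.1062]
tool_rot: [-3.026, -0.845, 0.001]
wrist_force: [-0.4, -0.0, -0.4]
finger_gap: 0.0087
grasp_force: 58.6
time: 56.25
tool_pos: [0.4565, 0.3301, 0.1062]
tool_rot: [3.139, 0.12, -0.001]
wrist_force: [-0.2, 0.4, -0.5]
finger_gap: 0.0088
grasp_force: 58.7
time: 57.25
tool_pos: [0.4566, 0.3311, 0.1065]
tool_rot: [3.139, 0.121, -0.0]
wrist_force: [0.3, -0.8, -0.7]
finger_gap: 0.0092
grasp_force: 58.7
[0.45665168 0.33113453 0.10650727] [-3.13919212e+00 -1.21272759e-01 -1.07549025e-04] 0.008860384778306541
{'position': [0.4889, 0.4099], 'score': 0.74}
0.02 [31, 31, 31, 30, 32, 31, 31, 31, 32, 32, 35, 61, 59, 33, 31, 29, 31, 28, 32, 70, 80, 37, 30, 30, 30, 29, 33, 30, 32, 31, 30]
0.025 [33, 35, 41, 45, 41, 39, 39, 37, 39, 37, 39, 66, 90, 50, 38, 38, 37, 36, 43, 77, 80, 40, 38, 37, 39, 43, 44, 45, 41, 34, 34]
0.03 [37, 33, 39, 46, 45, 42, 44, 43, 43, 42, 42, 52, 85, 67, 39, 39, 37, 35, 46, 82, 72, 38, 38, 37
[... 397 characters left out ...]
, 40, 43, 45, 79, 108, 111, 93, 87, 88]
0.05 [71, 72, 72, 71, 72, 71, 59, 57, 70, 60, 58, 71, 71, 71, 88, 82, 72, 71, 84, 83, 70, 69, 47, 59, 72, 74, 72, 72, 72, 72, 72]
0.055 [73, 73, 72, 73, 73, 73, 72, 51, 69, 50, 42, 58, 73, 73, 76, 90, 77, 71, 87, 78, 68, 57, 49, 69, 73, 73, 73, 74, 74, 73, 74]
0.06 [74, 74, 74, 74, 74, 74, 74, 63, 40, 43, 44, 70, 75, 75, 81, 128, 160, 162, 146, 89, 73, 65, 54, 72, 76, 75, 74, 75, 75, 74, 75]
0.065 [74, 74, 75, 75, 75, 75, 74, 60, 40, 44, 48, 76, 75, 75, 78, 117, 160, 164, 152, 100, 71, 64, 52, 73, 75, 75, 76, 76, 75, 76, 75]
0.07 [96, 97, 84, 76, 77, 77, 76, 67, 77, 78, 77, 78, 77, 78, 78, 78, 77, 77, 77, 78, 77, 62, 50, 75, 77, 78, 78, 77, 78, 78, 77]
```

```bash

python3 -m inch '[[[0,0,-0.6],[0,0,0],1],[[0,0,-0.7],[0,0,0],1],[[0,0,-0.6],[0,0,0],1],[[0,0,-0.3],[0,0,0],1],[[0,0,-0.15],[0,0,0],1],[[0,0,-0.1],[0,0,0],1],[[0,0,-0.05],[0,0,0],1],[[0,0,0],[0,0,0],1]]'
```

```text
time: 58.35
tool_pos: [0.457, 0.3313, 0.0319]
tool_rot: [-3.139, -0.121, -0.001]
wrist_force: [-0.6, 0.1, 0.0]
finger_gap: 0.0085
grasp_force: 58.7
```

```bash

python3 -m inch '[[[0,0,-0.05],[0,0,0],1],[[0,0,-0.04],[0,0,0],1],[[0,0,0],[0,0,0],1],[[0,0,0],[0,0,0],1],[[0,0,0],[0,0,0],0.7],[[0,0,0],[0,0,0],0.7],[[0,0,0],[0,0,0],0.7],[[0,0,0],[0,0,0],0.7]]'
python3 -m inch '[[[0,0,0.3],[0,0,0],0.7],[[0,0,0.8],[0,0,0],0.7],[[0,0,0.9],[0,0,0],0.7],[[0,0,0.9],[0,0,0],0.7],[[-1,-1,0.9],[0,0,0],0.7],[[0,-1,0.9],[0,0,0],0.7],[[0,-1,0.9],[0,0,0],0.7],[[0,-1,0.9],[0,0,0],0.7]]'
python3 -m inch '[[[0,-1,0.9],[0,0,0],0.7],[[0,-1,0.5],[0,0,0],0.7],[[0,-1,0],[0,0,0],0.7],[[0,-1,0],[0,0,0],0.7],[[0,-1,0],[0,0,0],0.7],[[0,0,0],[0,0,0],0.7],[[0,0,0],[0,0,0],0.7],[[0,0,0],[0,0,0],0.7]]'
python3 look.py w14
python3 - <<'E'
from fit import *
p=pickle.load(open("pics/w14.pkl","rb"))
def crop(q,feats,n=70):
    c=px(p,[q[0],q[1],0],[[0,0,.03]])[0];u0,v0=int(max(c[0]-50,0)),int(max(c[1]-60,0));I=cv2.convertScaleAbs(cv2.resize(p["color"][v0:v0+120,u0:u0+100],(400,480),interpolation=cv2.INTER_CUBIC),alpha=1.7)
    for F in feats: cv2.polylines(I,[((px(p,q,F)-[u0,v0]+.5)*4).astype(np.int32)],False,(0,255,0),1)
    return cv2.resize(I,(400,480)) if I.shape!=(480,400,3) else I
M=crop((.457,.331,.078),[circ((.0525,.04),.0085,.057),rect(-.018,.018,-.017,.017,.022),rect(-.0645,.0645,-.006,.006,.033)])
S=crop((.502,-.2865,-.205),[circ((.047,0),.0085,.057),circ((-.032,0),.0305,.061)])
cv2.imwrite("pics/final.png",cv2.hconcat([M,S]))
E
```

```text
time: 59.35
tool_pos: [0.4566, 0.3311, 0.0288]
tool_rot: [-3.139, -0.121, -0.0]
wrist_force: [-0.2, -0.1, 0.2]
finger_gap: 0.0256
grasp_force: 0.0
time: 60.35
tool_pos: [0.4265, 0.2102, 0.2254]
tool_rot: [-3.139, -0.122, -0.002]
wrist_force: [0.4, -0.1, 1.2]
finger_gap: 0.0261
grasp_force: 0.0
time: 61.35
tool_pos: [0.4266, 0.0619, 0.2659]
tool_rot: [-3.139, -0.123, -0.0]
wrist_force: [-0.3, 1.3, -0.3]
finger_gap: 0.0258
grasp_force: 0.0
w14 [0.513 0.069 0.409] [0.427 0.062 0.266]
vial_a 0.76 (486, 113) [ 0.548 -0.306]
vial_a 0.46 (43, 99) [0.507 0.384]
jar 0.89 (473, 160) [ 0.468 -0.293]
jar 0.4 (72, 125) [0.466 0.324]
carton 0.78 (77, 130) [0.455 0.328]
carton 0.63 (458, 38) [ 0.655 -0.242]
forceps 0.77 (70, 127) [0.459 0.343]
forceps 0.72 (44, 101) [0.503 0.398]
sampling_tray 0.56 (464, 130) [ 0.511 -0.267]
microscopy_tray 0.56 (87, 130) [0.457 0.302]
cup 0.66 (240, 7) [0.629 0.092]
cup 0.4 (486, 110) [ 0.552 -0.309]
label_roll 0.67 (146, 4) [0.636 0.221]
```

View pics/final.png

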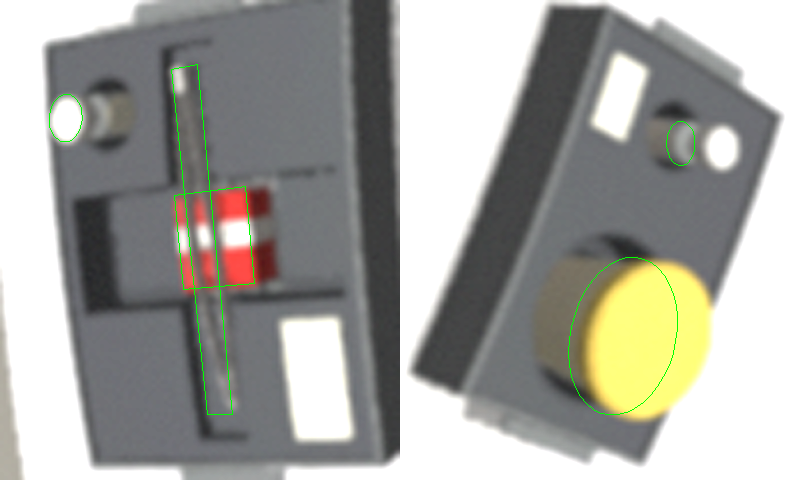

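```bash

python3 - <<'E'
from h import *;import pickle
p=pickle.load(open("pics/w14.pkl","rb"));B,G,R=[p["color"][...,i].astype(int) for i in range(3)]
m=((R>B+50)&(G>B+45)).astype(np.uint8);n,l,s,c=cv2.connectedComponentsWithStats(m)
ok=False
for i in range(1,n):
    if s[i,4]>200:
        ys,xs=np.where(l==i);P=np.array([at(p,a,b,.061,True)[:2] for a,b in zip(xs,ys)],np.float32);q=cv2.minEnclosingCircle(P);print(q)
        ok|=np.hypot(q[0][0]-.470,q[0][1]+.280)<.008
w=((np.minimum(np.minimum(B,G),R)>150)).astype(np.uint8)[95:125,470:512];print(cv2.connectedComponentsWithStats(w)[2:])
print(ok, "hole cap px expected",proj(p,[.5466,-.296,.057],True))
if ok: print(env.hand_in())
E
```

```text
((0.4687938392162323, -0.27647894620895386), 0.030682211741805077)
(array([[  0,   0,  39,  30, 940],
       [  0,   0,   7,  16,  82],
       [ 30,   0,  12,  30, 205],
       [ 23,  16,   5,   8,  33]], dtype=int32), array([[18.2106383 , 15.38510638],
       [ 2.62195122,  6.73170732],
       [37.44878049, 12.72682927],
       [24.84848485, 19.60606061]]))
True hole cap px expected [494.61667918 114.31757688]
the job is handed in; nothing more can be done
None
```

I placed both kits and handed the job in at about 61 s of the 120 s. The jar, carton, forceps and vials looked seated in the last wrist-camera picture, but the hand-in call returned no verdict.

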